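# Sweep the stray screw caps into the waste tray

## Task

Three loose white screw caps lie about on the lab counter: with the fingertips, sweep all three along the counter and through the tray's open side until each lies wholly inside the blue waste tray. Slide them only, never pick or lift them up, and leave the two standing vials and the jar on the scale standing where they are.

Things in the scene. Friction and masses are not known exactly. Their poses are not given: they have to be found in the camera images.
- tray: Blue plastic waste tray, fixed. Outside 178 mm (its x) by 140 mm (its y); walls 4 mm thick, 35 mm high at -x, +x and +y; the -y side, facing the caps, is wholly open. Inner width 170 mm. Floor 2 mm thick, sloping up from counter level at the open edge (y -70 mm) to 2 mm at y -46 mm: no step. Origin: centre of the outline at counter level (z = 0), z up. Turned up to 20 degrees from the world axes.
- cap_a_center (a point): Centre of a loose white plastic screw cap: a plain disc 36 mm in diameter and 16 mm high, lying flat on the counter, about 14 to 26 g; slides when pushed. The point is 8 mm above its underside.
- cap_b_center (a point): Centre of a loose white plastic screw cap: a plain disc 36 mm in diameter and 16 mm high, lying flat on the counter, about 14 to 26 g; slides when pushed. The point is 8 mm above its underside.
- cap_c_center (a point): Centre of a loose white plastic screw cap: a plain disc 36 mm in diameter and 16 mm high, lying flat on the counter, about 14 to 26 g; slides when pushed. The point is 8 mm above its underside.
- vial_a: Full amber glass vial with an aluminium crimp top, standing loose on the counter among the caps: body 24 mm in diameter to 34 mm height, narrower neck, top 20 mm in diameter, 50 mm high in all, 30 g; easily knocked. Origin: centre of its underside, z up.
- vial_b: Full amber glass vial with an aluminium crimp top, standing loose on the counter among the caps: body 24 mm in diameter to 34 mm height, narrower neck, top 20 mm in diameter, 50 mm high in all, 30 g; easily knocked. Origin: centre of its underside, z up.
- scale: Grey bench scale, fixed, 170 x 170 mm and 24 mm high with a steel pan on top; stands on the far side of the caps from the tray. Origin: centre of its underside, z up.
- jar: Closed specimen jar standing loose on the scale's pan: 52 mm in diameter, 65 mm high, 120 g. Origin: centre of its underside, z up.
There are look-alikes about, which are no part of the job. What is shaped like the part that bears cap_a_center but purple is not meant.

How it is judged:
By the outcome, as a careful person would: the job done as asked, in the order asked, and still so for the second after the job is handed in, with the robot touching nothing.
It also fails if it takes over 64 s, if anything falls off the work surface, if the arm or the gripper's body presses on something with over 40 N, if the wrist force passes 120 N, or if a joint passes its speed limit or range.

## Robot

A 7-joint arm with a two-finger parallel gripper is mounted at the origin on the work surface. World frame = base frame: x ahead of the robot, y to its left, z up, the work surface at z = 0. Lengths are in m, angles in rad, forces in N, time in s.
With the tool pointing down it reaches from about 0.425 to 0.925 m from the base axis. Payload 6.8 kg.
Tool frame: the origin (TCP) lies on the front face of the gripper's body, between the roots of the fingers; the fingertips stand 73 mm ahead of it and the grasp point (between the pads) lies 54 mm ahead of it (bot.finger_overhang is the z of the fingertips in the tool frame, in m); z points along the fingers, y is the line along which they close (so a half turn about z gives the same grasp; the last joint's range is limited). The gripper opens to 85 mm and grips with 20 to 120 N. Pads are 22 mm wide; open, the fingers measure 114 mm over their backs; the gripper's body (76 mm by 85 mm) begins 54 mm behind the grasp point. The pads swing forward as they close: fully open they stand 13 mm farther back than shut.
Start: joints at [1.143, 0.477, 0.022, 1.555, -0.011, 1.109, -0.083], TCP at [0.212, -0.641, 0.304] pointing down, gripper open.
Joint ranges: [-2.96, 2.96], [-0.34, 2.1], [-1.41, 1.46], [0.24, 2.44], [-1.37, 4.51], [0.17, 1.92], [-2.96, 2.96]. Speed limits (rad/s): [2.39, 2.39, 3.14, 3.14, 3.14, 3.14, 3.14].

## Interface

Orientations are given as a unit quaternion [w, x, y, z].
In Python, from station import bot gives the robot as it stands.
- The arm moves only by the tool servo_tool, never from a script. Its argument "motion" is one flat list of numbers, 7 for each row, row after row: the shift along the tool's x, y, z as a fraction of full scale, then the turn, a rotation vector about the tool's x, y, z as a fraction of full scale, then the closure, from 0 (fully open) to 1 (shut). In form: [tx, ty, tz, ax, ay, az, gripper, tx, ty, tz, ax, ay, az, gripper, ...]. A call has 1 to 5 rows; each row shifts and turns the commanded pose from where the row before left it, along the tool's axes as they then stand; what a row does not reach is not made up. Full scale, the value 1, is 0.02 m for a shift and 0.15 rad for a turn. A row lasts 1/8 s, in which the tool goes at most 62.5 mm and 10.7 degrees, less where a joint would pass 70% of its speed; a pose out of reach is approached as far as the arm can. A call with a number of a shift or a turn outside -1 to 1 is refused whole. A call with a gripper value outside its range is refused whole. The fingers move at their own pace and stop on an object; "grip_force" is the grip in N (left out, the last holds). Time passes only in rows, so rows that do not move let the fingers close. It gives the time, the measured TCP pose, the force, the opening and the grip force at its end, in the units of the state.
- bot.get_obs(): the state, without advancing time (a new reading comes with each control period).
- bot.read_camera(name): name is "scene" or "top"; returns the picture (420x560x3 uint8, red, green, blue); there is no depth.
- bot.get_calibration(name): a dict with "mtx" (3x3 intrinsics, pixels), "rvec" (rotation vector, rad) and "tvec" (3), from world to camera coordinates, as OpenCV has them. Camera axes: x right, y down, z forward; pixel columns grow to the right and rows downward; lengths in m; the calibration is good to about 2 mm. A picture is of the moment at which its call begins. get_calibration takes no time and is no camera call.
- bot.hand_in(): hands the job in; it is judged then, once.
Trained networks look in the newest picture that a camera, given by its name, has taken for a name from the list of things; names that differ only in an ending like _2 or _b are one class to them, and where a whole thing is asked for, a point or a joint stands for the part that bears it (a point fixed in the world has none). Each returns a list of dicts, best first, with "p" (0 to 1); they miss things now and then, are a little off and sometimes report something else, mostly with a low value. They report only what shows in the picture. A call takes as long as a camera call. They do not tell look-alikes from the thing itself.
- bot.boxes_of(camera, name): "uv" ([column, row] in pixels, amid what is visible of it).
The state is a dict: "t": time; "q": joint angles; "joint_vel": joint speeds; "joint_torque": joint torques, N m; "eef_pos": TCP position; "tool_rot": TCP orientation; "contact_force": force on the tool from outside, world axes, zero at the start; "torque": the same for the moment, N m; "gripper_width": opening from 0.0 (shut) to 1.0 (fully open); "grasp_force": force on a finger pad.
Only numpy, scipy, OpenCV 4.12 (cv2) and the standard library are available. Lean on these libraries where they do the work, as an engineer would, in place of code of your own. Each camera call takes 0.05 s, during which the arm holds its last target. There are 200 camera calls.

## Working session

There is one attempt and no reset: what is moved stays moved. The work goes in short steps, Python scripts to look and compute and a tool call to move; the robot and the scene stay as the last step left them, time stands still between calls to the robot, and variables do not carry over. Pictures are saved under pics/ and viewed, at most 10 in all, crops included, and the job is handed in when it is done.

Besides the shell and the picture viewer there is one more tool, called after "Call:" by a JSON object that holds its "method" and its "body". servo_tool: Moves the arm, as the interface text tells. Shift numbers are shares of 0.02 m and turn numbers shares of 0.15 rad, none past 1 either way. Its arguments: {"type":"object","properties":{"motion":{"type":"array","items":{"type":"number","minimum":-1,"maximum":1}},"grip_force":{"type":"number"}},"required":["motion"]}

```bash
mkdir -p pics; cat > h.py <<'E'
import numpy as np, cv2
from station import bot
def snap(cam,fn):
    im=bot.read_camera(cam); cv2.imwrite('pics/'+fn,cv2.cvtColor(im,cv2.COLOR_RGB2BGR)); return im
def w(cam,uv,z):
    c=bot.get_calibration(cam); R=cv2.Rodrigues(np.array(c['rvec'],float))[0]; t=np.array(c['tvec'],float).ravel()
    d=R.T@np.linalg.inv(np.array(c['mtx']))@np.array([uv[0],uv[1],1.]); o=-R.T@t
    return (o+d*(z-o[2])/d[2])[:2].round(4)
E
python3 - <<'E'
from h import *
print({k:np.round(v,3) for k,v in bot.get_obs().items()})
for cam in ['scene','top']:
    snap(cam,cam+'0.png')
    for n,z in [('cap_a_center',.008),('vial_a',.025),('jar',.056),('tray',.01),('scale',.012)]:
        for d in bot.boxes_of(cam,n): print(cam,n,round(d['p'],2),np.round(d['uv']),w(cam,d['uv'],z))
E
```

```text
{'t': np.float64(0.0), 'q': array([ 1.143,  0.478,  0.022,  1.556, -0.011,  1.109, -0.083]), 'joint_vel': array([-0.002,  0.001,  0.   ,  0.   ,  0.002, -0.001,  0.002]), 'joint_torque': array([-0.0000e+00, -5.9644e+01,  1.6080e+00, -2.8120e+01,  1.2000e-02,
        9.0000e-03,  0.0000e+00]), 'eef_pos': array([ 0.212, -0.64 ,  0.303]), 'tool_rot': array([-0.001,  0.987,  0.159, -0.   ]), 'contact_force': array([ 1.046,  0.039, -0.133]), 'torque': array([ 0.   , -0.021,  0.027]), 'grasp_force': np.float64(0.0), 'gripper_width': np.float64(0.998)}
scene cap_a_center 0.68 [239. 193.] [ 0.4694 -0.2107]
scene cap_a_center 0.67 [232. 172.] [ 0.4018 -0.2492]
scene cap_a_center 0.58 [211. 208.] [ 0.5302 -0.2662]
scene cap_a_center 0.47 [256. 175.] [ 0.3997 -0.1821]
scene vial_a 0.69 [205. 243.] [ 0.6407 -0.2427]
scene vial_a 0.61 [256. 228.] [ 0.5813 -0.1392]
scene jar 0.76 [113. 213.] [ 0.6204 -0.4644]
scene jar 0.71 [452. 271.] [0.6348 0.283 ]
scene jar 0.33 [123. 226.] [ 0.6481 -0.4256]
scene tray 0.77 [454. 271.] [0.6048 0.3025]
scene scale 0.75 [123. 226.] [ 0.6235 -0.4533]
scene scale 0.62 [453. 272.] [0.6076 0.3012]
top cap_a_center 0.7 [311. 232.] [ 0.4709 -0.2165]
top cap_a_center 0.7 [300. 262.] [ 0.3958 -0.1877]
top cap_a_center 0.47 [322. 263.] [ 0.3937 -0.2435]
top cap_a_center 0.44 [329. 205.] [ 0.5378 -0.2636]
top vial_a 0.51 [320. 161.] [ 0.6476 -0.2409]
top vial_a 0.38 [278. 188.] [ 0.5818 -0.1348]
top jar 0.92 [413. 166.] [ 0.6256 -0.4658]
top tray 0.95 [105. 180.] [0.6091 0.3006]
top scale 0.9 [416. 182.] [ 0.5937 -0.4849]
```

View pics/top0.png

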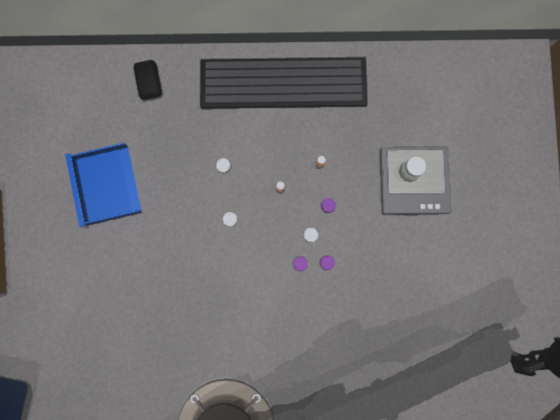

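View pics/scene0.png

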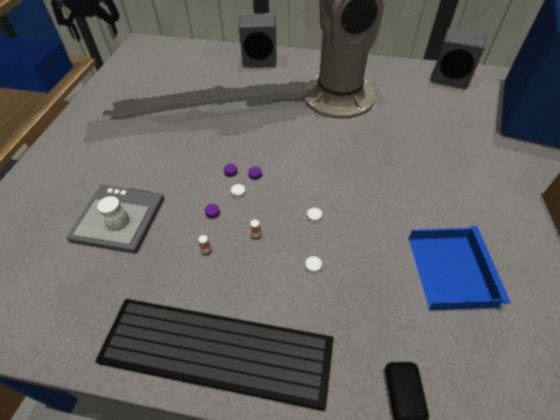

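The top view shows three white caps at (223,165), (230,219) and (311,235). The purple look-alikes are at (329,205), (300,263) and (328,263), and they're not meant because of their colour. The vials are at (320,161) and (280,186). The tray is at (105,185), with its open side facing right, towards the caps.

```bash
cat >> h.py <<'E'
def caps(im,cam):
    hsv=cv2.cvtColor(im,cv2.COLOR_RGB2HSV); m=((hsv[...,2]>165)&(hsv[...,1]<50)).astype(np.uint8)
    n,l,s,c=cv2.connectedComponentsWithStats(m)
    return [(c[i].round(1),s[i][4],w(cam,c[i],.014)) for i in range(1,n) if s[i][4]>25]
E
python3 - <<'E'
from h import *
for cam in ['top','scene']:
    im=bot.read_camera(cam)
    for r in caps(im,cam): print(cam,*r)
    if cam=='top':
        m=((im[...,2].astype(int)-im[...,0]>70)&(im[...,1]<im[...,2]-50)).astype(np.uint8); m[:,170:]=0; m[300:]=0
        c=max(cv2.findContours(m,0,2)[0],key=cv2.contourArea); r=cv2.minAreaRect(c); print(r); P=cv2.approxPolyDP(c,3,True)[:,0]
        for p in P: print(p,w('top',p,0),w('top',p,.035))
        a=cv2.resize(im[130:290,50:350],None,fx=2.6,fy=2.6,interpolation=cv2.INTER_CUBIC)
        cv2.imwrite('pics/c1.png',cv2.cvtColor(a,cv2.COLOR_RGB2BGR))
E
```

```text
top [321.2 159.1] 48 [ 0.6551 -0.2464]
top [416.4 165.2] 296 [ 0.6366 -0.4859]
top [222.8 164.6] 144 [0.6438 0.0026]
top [390.8 179.5] 49 [ 0.6007 -0.4202]
top [280.  184.9] 48 [ 0.5901 -0.1413]
top [401.9 189.9] 110 [ 0.5738 -0.4469]
top [229.4 218.5] 156 [ 0.5067 -0.0139]
top [310.6 234.3] 154 [ 0.4648 -0.2157]
top [194.  397.9] 30 [0.0749 0.0718]
((102.98930358886719, 183.992919921875), (73.545166015625, 64.14561462402344), 78.48616790771484)
[123 143] [0.7063 0.2602] [0.6974 0.2504]
[ 65 155] [0.6766 0.4083] [0.6685 0.3946]
[ 79 226] [0.4935 0.3665] [0.4902 0.3539]
[140 210] [0.5324 0.2134] [0.528  0.2047]
[128 149] [0.6904 0.2471] [0.6819 0.2375]
[122 148] [0.6932 0.2625] [0.6847 0.2526]
[ 76 160] [0.6632 0.3797] [0.6555 0.3667]
[ 88 219] [0.511  0.3444] [0.5072 0.3323]
[ 83 221] [0.5061 0.3568] [0.5024 0.3444]
[ 71 157] [0.6712 0.3928] [0.6632 0.3794]
scene [237.5 188.9] 127 [ 0.4612 -0.2164]
scene [107.1 203.9] 281 [ 0.5674 -0.5222]
scene [314.1 213.1] 149 [ 0.5037 -0.0141]
scene [254.3 222.5] 57 [ 0.5572 -0.1497]
scene [202.5 238.3] 58 [ 0.623  -0.2565]
scene [313.1 262.9] 199 [0.6413 0.0024]
```

View pics/c1.png

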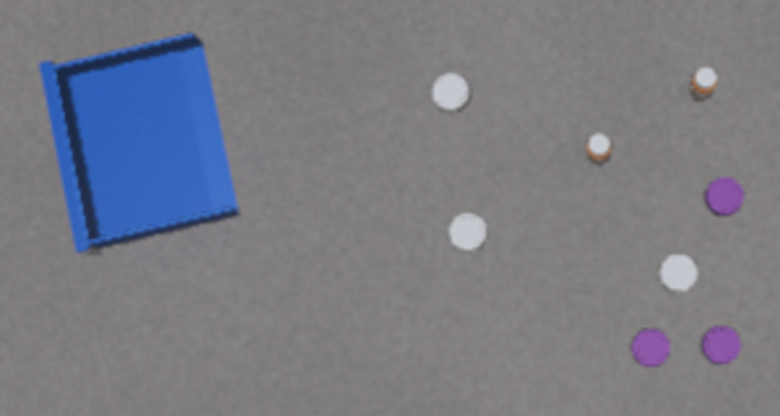

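Call:
{"method": "servo_tool", "body": {"motion": [0,0,0.5,0,0,-1,0.65,0,0,0.5,0,0,-1,0.65,0,0,0.5,0,0,-1,0.65,0,0,0.5,0,0,-1,0.65,0,0,0.5,0,0,-1,0.65]}}

```text
t: 1.32
eef_pos: [0.2122, -0.6408, 0.2536]
tool_rot: [0.0, 0.859, 0.512, -0.0]
contact_force: [0.4, 0.2, 1.1]
gripper_width: 0.35
grasp_force: 0.0
```

Call:
{"method": "servo_tool", "body": {"motion": [0,0,0,0,0,-1,0.65,0,0,0,0,0,-1,0.65,0,0,0,0,0,-1,0.65,0,0,0,0,0,-1,0.65,0,0,0,0,0,-1,0.65]}}

```text
t: 1.95
eef_pos: [0.2121, -0.6409, 0.2539]
tool_rot: [-0.0, 0.612, 0.791, -0.0]
contact_force: [-0.1, -0.3, -0.5]
gripper_width: 0.347
grasp_force: 0.0
```

```bash
cat >> h.py <<'E'
th=np.deg2rad(14.3); C0=np.array([.602,.298]); ex=np.array([np.cos(th),np.sin(th)]); ey=np.array([-np.sin(th),np.cos(th)])
def T(p): d=np.array(p)[:2]-C0; return np.array([d@ex,d@ey]).round(4)
def st():
    o=bot.get_obs(); q=o['tool_rot']; from scipy.spatial.transform import Rotation as R
    M=R.from_quat([q[1],q[2],q[3],q[0]]).as_matrix()
    print('t',round(float(o['t']),2),'p',np.round(o['eef_pos'],4),'tray',T(o['eef_pos']),'yaw',np.rad2deg(np.arctan2(M[1,0],M[0,0])).round(1),'zax',M[:,2].round(3),'F',np.round(o['contact_force'],1),'w',o['gripper_width'],'q',np.round(o['q'],2))
E
python3 -c "
from h import *
st();print(bot.finger_overhang)
for p in [(.463,-.216),(.505,-.014),(.6425,.0025),w('top',(321.2,159.1),.05),w('top',(280,184.9),.05)]: print(p,T(p))"
```

```text
t 1.95 p [ 0.2121 -0.6409  0.2539] tray [-0.6097 -0.8135] yaw 104.5 zax [-0. -0. -1.] F [-0.1 -0.3 -0.5] w 0.3471384368353107 q [ 1.38  0.54 -0.31  1.58  0.18  1.04  1.27]
0.0726
(0.463, -0.216) [-0.2617 -0.4637]
(0.505, -0.014) [-0.1711 -0.2784]
(0.6425, 0.0025) [-0.0337 -0.2963]
[ 0.6472 -0.2429] [-0.0898 -0.5353]
[ 0.5841 -0.1407] [-0.1257 -0.4207]
```

Call:
{"method": "servo_tool", "body": {"motion": [0.8,1,0.2,0,0,0,0.65,0.8,1,0.2,0,0,0,0.65,0.8,1,0.2,0,0,0,0.65,0.8,1,0.2,0,0,0,0.65,0.8,1,0.2,0,0,0,0.65]}}

```text
t: 2.58
eef_pos: [0.2898, -0.5381, 0.2339]
tool_rot: [0.0, 0.614, 0.789, -0.0]
contact_force: [-0.1, -0.7, 0.9]
gripper_width: 0.35
grasp_force: 0.0
```

Call:
{"method": "servo_tool", "body": {"motion": [0.8,1,0.2,0,0,0,0.65,0.8,1,0.2,0,0,0,0.65,0.8,1,0.2,0,0,0,0.65,0.8,1,0.2,0,0,0,0.65,0.8,1,0.2,0,0,0,0.65]}}

```text
t: 3.2
eef_pos: [0.3671, -0.4359, 0.214]
tool_rot: [0.0, 0.614, 0.789, -0.0]
contact_force: [0.6, 0.5, -0.8]
gripper_width: 0.352
grasp_force: 0.0
```

Call:
{"method": "servo_tool", "body": {"motion": [0.8,1,0.2,0,0,0,0.65,0.8,1,0.2,0,0,0,0.65,0.8,1,0.2,0,0,0,0.65,0.8,1,0.2,0,0,0,0.65,0.8,1,0.2,0,0,0,0.65]}}

```text
t: 3.82
eef_pos: [0.4444, -0.3338, 0.194]
tool_rot: [0.0, 0.614, 0.789, -0.0]
contact_force: [0.2, 0.2, -0.3]
gripper_width: 0.354
grasp_force: 0.0
```

Call:
{"method": "servo_tool", "body": {"motion": [0.8,1,0.2,0,0,0,0.65,0.8,1,0.2,0,0,0,0.65,0.8,1,0.2,0,0,0,0.65,0.8,1,0.2,0,0,0,0.65,0.8,1,0.2,0,0,0,0.65]}}

```text
t: 4.45
eef_pos: [0.5216, -0.2316, 0.1739]
tool_rot: [0.0, 0.614, 0.789, -0.0]
contact_force: [0.0, 0.7, -0.3]
gripper_width: 0.346
grasp_force: 0.0
```

```bash
python3 -c "
from h import *
st()"
```

```text
t 4.45 p [ 0.5216 -0.2316  0.1739] tray [-0.2087 -0.4933] yaw 104.3 zax [ 0. -0. -1.] F [ 0.   0.7 -0.3] w 0.34626588434111194 q [ 0.63  0.5  -0.41  1.9   0.27  0.8   0.32]
```

Call:
{"method": "servo_tool", "body": {"motion": [0.69,0.87,0,0,0,0,0.65,0.69,0.87,0,0,0,0,0.65,0.69,0.87,0,0,0,0,0.65,0.69,0.87,0,0,0,0,0.65,0.69,0.87,0,0,0,0,0.65]}}

```text
t: 5.08
eef_pos: [0.5892, -0.1427, 0.1739]
tool_rot: [0.0, 0.614, 0.789, 0.0]
contact_force: [0.9, 0.1, -0.0]
gripper_width: 0.349
grasp_force: 0.0
```

Call:
{"method": "servo_tool", "body": {"motion": [0.69,0.87,0,0,0,0,0.65,0.69,0.87,0,0,0,0,0.65,0.69,0.87,0,0,0,0,0.65,0.69,0.87,0,0,0,0,0.65,0.69,0.87,0,0,0,0,0.65]}}

```text
t: 5.7
eef_pos: [0.6565, -0.0543, 0.1739]
tool_rot: [0.0, 0.614, 0.789, -0.0]
contact_force: [0.4, -0.1, -0.1]
gripper_width: 0.347
grasp_force: 0.0
```

Call:
{"method": "servo_tool", "body": {"motion": [0,0,1,0,0,0,0.65,0,0,1,0,0,0,0.65,0,0,1,0,0,0,0.65,0,0,1,0,0,0,0.65,0,0,0.3,0,0,0,0.65]}}

```text
t: 6.32
eef_pos: [0.6545, -0.0559, 0.0856]
tool_rot: [-0.001, 0.614, 0.789, -0.001]
contact_force: [0.5, 0.1, 0.1]
gripper_width: 0.349
grasp_force: 0.0
```

Call:
{"method": "servo_tool", "body": {"motion": [0,0,0.1,0,0,0,0.65,0,0,0.1,0,0,0,0.65,0,0,0.1,0,0,0,0.65]}}

```text
t: 6.7
eef_pos: [0.6561, -0.0555, 0.0826]
tool_rot: [0.001, 0.614, 0.789, 0.0]
contact_force: [0.6, -0.2, 1.1]
gripper_width: 0.352
grasp_force: 0.0
```

```bash
python3 -c "
from h import *
st()
im=snap('scene','s1.png'); cv2.imwrite('pics/s1c.png',cv2.resize(cv2.imread('pics/s1.png')[150:330,160:420],None,fx=3,fy=3))
for r in caps(im,'scene'): print(*r)"
```

```text
t 6.7 p [ 0.6561 -0.0555  0.0826] tray [-0.0349 -0.3559] yaw 104.3 zax [ 0.001 -0.    -1.   ] F [ 0.6 -0.2  1.1] w 0.3516462572654753 q [ 0.25  0.74 -0.37  1.72  0.36  0.75 -0.05]
[308.1 112.6] 74 [ 0.1216 -0.0847]
[259.  116.8] 84 [ 0.1676 -0.2278]
[285.8 144. ] 311 [ 0.273 -0.126]
[237.5 189. ] 124 [ 0.4618 -0.2165]
[106.9 204. ] 292 [ 0.5677 -0.5225]
[135.2 208. ] 58 [ 0.5669 -0.4476]
[314.2 213.2] 152 [ 0.504  -0.0139]
[254.4 222.6] 50 [ 0.5577 -0.1494]
[ 89.8 230.6] 191 [ 0.6501 -0.5242]
[123.2 235.4] 86 [ 0.6486 -0.4408]
[202.4 238.5] 63 [ 0.6234 -0.2566]
[313.6 263. ] 188 [0.6413 0.0034]
```

View pics/s1c.png

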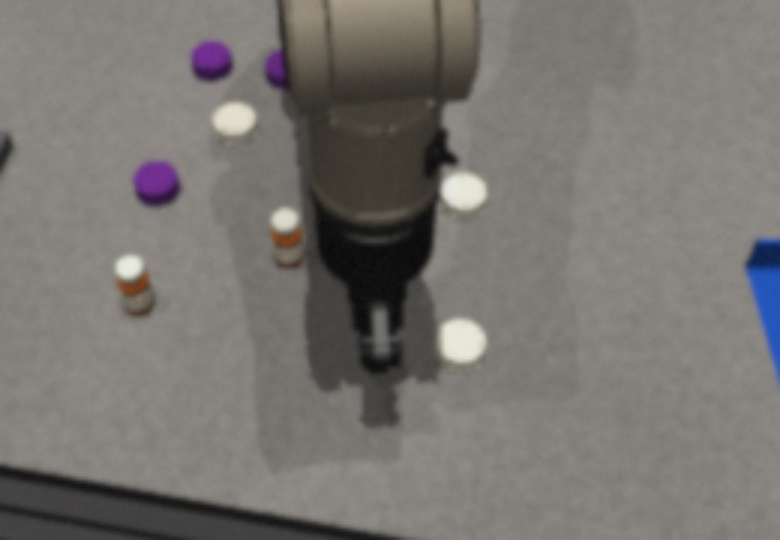

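The crop shows the gripper at (380,345), just behind cap C at (462,342). The vials at (286,235) and (134,285) are still standing. I'll go slightly lower, then push.

Call:
{"method": "servo_tool", "body": {"motion": [0,0,0.1,0,0,0,0.65,0,0,0.1,0,0,0,0.65,0,0,0,0,0,0,0.65]}}

```text
t: 7.12
eef_pos: [0.6555, -0.0554, 0.0777]
tool_rot: [-0.0, 0.614, 0.789, -0.0]
contact_force: [-0.6, 1.1, 0.3]
gripper_width: 0.352
grasp_force: 0.0
```

Call:
{"method": "servo_tool", "body": {"motion": [0.5,0,0,0,0,0,0.65,0.5,0,0,0,0,0,0.65,0.5,0,0,0,0,0,0.65,0.5,0,0,0,0,0,0.65,0.5,0,0,0,0,0,0.65]}}

```text
t: 7.75
eef_pos: [0.6432, -0.0062, 0.0779]
tool_rot: [0.0, 0.614, 0.79, 0.0]
contact_force: [-0.3, -0.4, 0.0]
gripper_width: 0.351
grasp_force: 0.1
```

Call:
{"method": "servo_tool", "body": {"motion": [0.6,0.2,0,0,0,0,0.65,0.7,0.3,0,0,0,0,0.65,0.7,0.3,0,0,0,0,0.65,0.7,0.3,0,0,0,0,0.65,0.7,0.3,0,0,0,0,0.65]}}

```text
t: 8.38
eef_pos: [0.6539, 0.0669, 0.0779]
tool_rot: [0.0, 0.614, 0.789, 0.0]
contact_force: [0.6, 0.3, 0.2]
gripper_width: 0.35
grasp_force: 0.1
```

```bash
python3 -c "
from h import *
st()
for cam in ['scene','top']:
  for r in caps(bot.read_camera(cam),cam): 
    if T(r[2])[1]>-.6 and r[2][0]>.3: print(cam,*r,T(r[2]))"
```

```text
t 8.38 p [0.6539 0.0669 0.0779] tray [-0.0068 -0.2367] yaw 104.3 zax [ 0.  0. -1.] F [0.6 0.3 0.2] w 0.3495305047984596 q [ 0.06  0.74 -0.36  1.72  0.36  0.75 -0.23]
scene [237.4 189. ] 137 [ 0.4617 -0.2165] [-0.263  -0.4639]
scene [314.1 213.3] 99 [ 0.5045 -0.014 ] [-0.1715 -0.2783]
scene [254.4 222.4] 64 [ 0.5572 -0.1496] [-0.154  -0.4227]
scene [202.5 238.3] 67 [ 0.623  -0.2567] [-0.1167 -0.5427]
top [321.1 159.1] 50 [ 0.6551 -0.246 ] [-0.0829 -0.5403]
top [280.  184.9] 54 [ 0.5901 -0.1413] [-0.12   -0.4227]
top [310.7 234.3] 160 [ 0.465  -0.2159] [-0.2597 -0.4641]
```

```bash
python3 -c "
from h import *
snap('scene','s2.png'); cv2.imwrite('pics/s2c.png',cv2.resize(cv2.imread('pics/s2.png')[170:350,240:500],None,fx=3,fy=3))
for d in bot.boxes_of('scene','cap_a_center'): print(d['p'],d['uv'],T(w('scene',d['uv'],.01)))"
```

```text
0.72 [254.2, 225.8] [-0.1471 -0.4234]
0.65 [210.9, 207.7] [-0.2096 -0.529 ]
0.61 [256.6, 171.8] [-0.3243 -0.4141]
0.6 [237.1, 191.7] [-0.2575 -0.4651]
0.57 [233.3, 169.7] [-0.3366 -0.4762]
```

View pics/s2c.png

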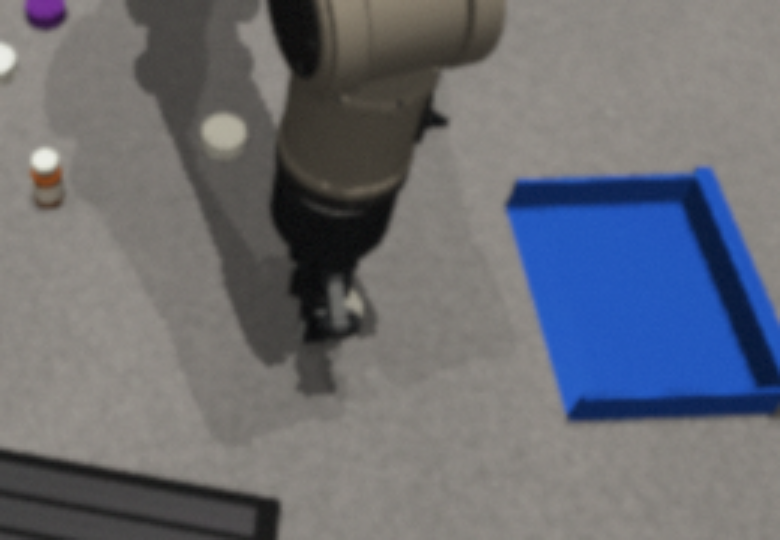

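The crop shows cap C cradled just ahead of the fingers at about (355,300). Cap B is at (223,135) in the shadow, and the tray lies ahead on the right.

Call:
{"method": "servo_tool", "body": {"motion": [0.7,0.4,0,0,0,0,0.65,0.8,0.4,0,0,0,0,0.65,0.8,0.4,0,0,0,0,0.65,0.8,0.4,0,0,0,0,0.65,0.8,0.4,0,0,0,0,0.65]}}

```text
t: 9.2
eef_pos: [0.6735, 0.1528, 0.0779]
tool_rot: [-0.0, 0.614, 0.79, 0.0]
contact_force: [0.2, -0.3, -0.0]
gripper_width: 0.352
grasp_force: 0.1
```

Call:
{"method": "servo_tool", "body": {"motion": [0.8,0.4,0,0,0,0,0.65,0.8,0.1,0,0,0,0,0.65,0.8,0,0,0,0,0,0.65,0.8,0,0,0,0,0,0.65,0.8,0,0,0,0,0,0.65]}}

```text
t: 9.82
eef_pos: [0.6629, 0.2321, 0.078]
tool_rot: [0.0, 0.614, 0.789, -0.0]
contact_force: [-0.4, -0.4, 0.2]
gripper_width: 0.348
grasp_force: 0.4
```

Call:
{"method": "servo_tool", "body": {"motion": [0.8,0,0,0,0,0,0.65,0.8,0,0,0,0,0,0.65,0.8,0,0,0,0,0,0.65,0.5,0,0,0,0,0,0.65,0.2,0,0,0,0,0,0.65]}}

```text
t: 10.45
eef_pos: [0.6476, 0.2922, 0.0779]
tool_rot: [-0.0, 0.614, 0.79, 0.0]
contact_force: [0.1, -1.5, 2.0]
gripper_width: 0.352
grasp_force: 1.0
```

```bash
python3 -c "
from h import *
st()
for cam in ['scene','top']: snap(cam,cam+'3.png')
a=cv2.imread('pics/scene3.png')[130:350,200:540]; b=cv2.imread('pics/top3.png')[120:280,50:350]
cv2.imwrite('pics/c3.png',cv2.resize(a,None,fx=2.3,fy=2.3))"
```

```text
t 10.45 p [0.6476 0.2922 0.0779] tray [ 0.0428 -0.0169] yaw 104.3 zax [-0.  0. -1.] F [ 0.1 -1.5  2. ] w 0.35184233887114735 q [-0.28  0.81 -0.36  1.58  0.35  0.82 -0.52]
```

View pics/c3.png

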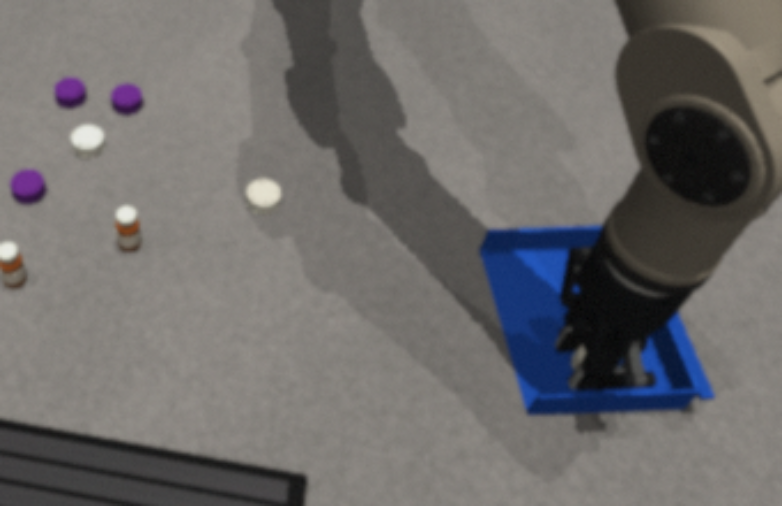

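Call:
{"method": "servo_tool", "body": {"motion": [-0.5,0,0,0,0,0,0.65,-1,0,0,0,0,0,0.65,-1,0,0,0,0,0,0.65]}}

```text
t: 10.92
eef_pos: [0.6611, 0.2399, 0.0777]
tool_rot: [0.0, 0.615, 0.789, -0.0]
contact_force: [0.1, -0.8, 0.3]
gripper_width: 0.353
grasp_force: 0.0
```

```bash
python3 -c "
from h import *
st()
for cam in ['scene','top']: snap(cam,cam+'4.png')
a=cv2.imread('pics/scene4.png')[200:320,380:530]; b=cv2.imread('pics/top4.png')[130:250,50:200]
cv2.imwrite('pics/c4.png',cv2.resize(np.hstack([a,b]),None,fx=2.6,fy=2.6))"
```

```text
t 10.93 p [0.6611 0.2399 0.0777] tray [ 0.0429 -0.0709] yaw 104.2 zax [ 0.    -0.001 -1.   ] F [ 0.1 -0.8  0.3] w 0.3529822091034167 q [-0.2   0.8  -0.36  1.6   0.35  0.81 -0.45]
```

View pics/c4.png

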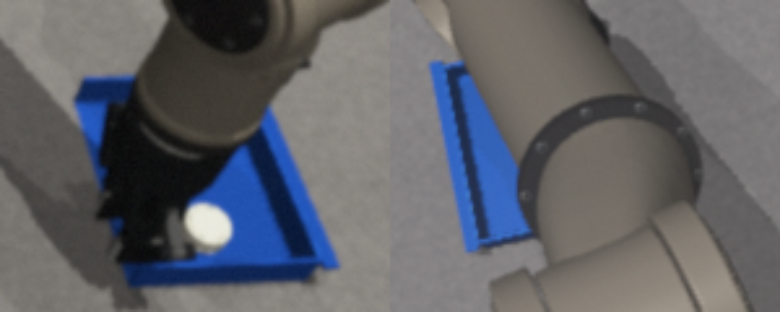

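The left crop shows cap C at (208,225), well inside the tray and clear of the fingers. Next is cap B.

Call:
{"method": "servo_tool", "body": {"motion": [-1,0,-1,0,0,0,0.65,-1,0,-1,0,0,0,0.65,-0.95,-0.9,0,0,0,0,0.65,-0.95,-0.9,0,0,0,0,0.65,-0.95,-0.9,0,0,0,0,0.65]}}

```text
t: 11.65
eef_pos: [0.6324, 0.1338, 0.12]
tool_rot: [0.001, 0.614, 0.789, 0.001]
contact_force: [0.2, 1.2, 0.2]
gripper_width: 0.349
grasp_force: 0.0
```

Call:
{"method": "servo_tool", "body": {"motion": [-0.95,-0.9,0,0,0,0,0.65,-0.95,-0.9,0,0,0,0,0.65,-0.95,-0.9,0,0,0,0,0.65,-0.95,-0.9,0,0,0,0,0.65,-0.95,-0.9,0,0,0,0,0.65]}}

```text
t: 12.28
eef_pos: [0.5685, 0.0196, 0.1198]
tool_rot: [0.001, 0.614, 0.789, 0.001]
contact_force: [-1.4, -0.1, 0.3]
gripper_width: 0.35
grasp_force: 0.0
```

Call:
{"method": "servo_tool", "body": {"motion": [-0.95,-0.9,0,0,0,0,0.65,-0.95,-0.9,0,0,0,0,0.65,-0.95,-0.9,0,0,0,0,0.65,-0.95,-0.9,0,0,0,0,0.65,0,0,0,0,0,0,0.65]}}

```text
t: 12.9
eef_pos: [0.5166, -0.0732, 0.1192]
tool_rot: [0.001, 0.616, 0.788, -0.0]
contact_force: [-0.1, 0.4, -0.5]
gripper_width: 0.347
grasp_force: 0.0
```

```bash
python3 -c "
from h import *
st(); print('C',T(w('scene',(460,286.5),.014)))
for cam in ['scene','top']:
  for r in caps(bot.read_camera(cam),cam): 
    if T(r[2])[1]>-.6 and r[2][0]>.4: print(cam,*r,T(r[2]))"
```

```text
t 12.9 p [ 0.5166 -0.0732  0.1192] tray [-0.1744 -0.3386] yaw 104.0 zax [ 0.001 -0.002 -1.   ] F [-0.1  0.4 -0.5] w 0.3468622078398069 q [ 0.34  0.52 -0.39  2.04  0.32  0.64 -0.03]
C [0.0417 0.0028]
scene [237.2 189. ] 129 [ 0.4619 -0.217 ] [-0.263  -0.4644]
scene [314.4 213.2] 146 [ 0.5041 -0.0133] [-0.1718 -0.2775]
scene [254.2 222.6] 53 [ 0.5578 -0.1499] [-0.1535 -0.4231]
scene [202.4 238.5] 62 [ 0.6234 -0.2568] [-0.1163 -0.5429]
scene [459.7 286. ] 211 [0.6407 0.3104] [0.0406 0.0025]
top [321.1 159.1] 50 [ 0.6551 -0.246 ] [-0.0829 -0.5403]
top [101.4 166.4] 147 [0.6428 0.3095] [0.0424 0.0011]
top [279.9 185. ] 50 [ 0.5899 -0.1411] [-0.1202 -0.4225]
top [225.1 220.1] 41 [ 0.5028 -0.0032] [-0.1705 -0.2674]
top [310.6 234.3] 159 [ 0.4649 -0.2158] [-0.2598 -0.464 ]
```

Call:
{"method": "servo_tool", "body": {"motion": [0,0.15,1,0,0,0,0.65,0,0,1,0,0,0,0.65,0.8,0,0.05,0,0,0,0.65,0.8,0,0,0,0,0,0.65,0.8,0,0,0,0,0,0.65]}}

```text
t: 13.62
eef_pos: [0.5081, -0.0207, 0.0774]
tool_rot: [0.0, 0.613, 0.79, 0.0]
contact_force: [-0.4, 0.5, 0.3]
gripper_width: 0.349
grasp_force: 0.1
```

Call:
{"method": "servo_tool", "body": {"motion": [0.8,0.3,0,0,0,0,0.65,0.8,0.5,0,0,0,0,0.65,0.8,0.6,0,0,0,0,0.65,0.8,0.6,0,0,0,0,0.65,0.8,0.6,0,0,0,0,0.65]}}

```text
t: 14.25
eef_pos: [0.5395, 0.0688, 0.0769]
tool_rot: [0.0, 0.614, 0.789, 0.0]
contact_force: [0.2, -0.2, 0.9]
gripper_width: 0.346
grasp_force: 0.3
```

Call:
{"method": "servo_tool", "body": {"motion": [0.8,0.6,0,0,0,0,0.65,0.8,0.6,0,0,0,0,0.65,0.8,0.6,0,0,0,0,0.65,0.8,0.6,0,0,0,0,0.65,0.8,0.6,0,0,0,0,0.65]}}

```text
t: 14.88
eef_pos: [0.5777, 0.1611, 0.0769]
tool_rot: [-0.0, 0.614, 0.789, -0.0]
contact_force: [-0.9, -0.1, 0.4]
gripper_width: 0.35
grasp_force: 0.3
```

```bash
python3 -c "
from h import *
st()
snap('scene','scene5.png')
a=cv2.imread('pics/scene5.png')[160:340,240:520]
cv2.imwrite('pics/c5.png',cv2.resize(a,None,fx=2.8,fy=2.8))"
```

```text
t 14.88 p [0.5777 0.1611 0.0769] tray [-0.0574 -0.1267] yaw 104.3 zax [-0. -0. -1.] F [-0.9 -0.1  0.4] w 0.3504399545917896 q [-0.11  0.67 -0.35  1.87  0.35  0.66 -0.43]
```

View pics/c5.png

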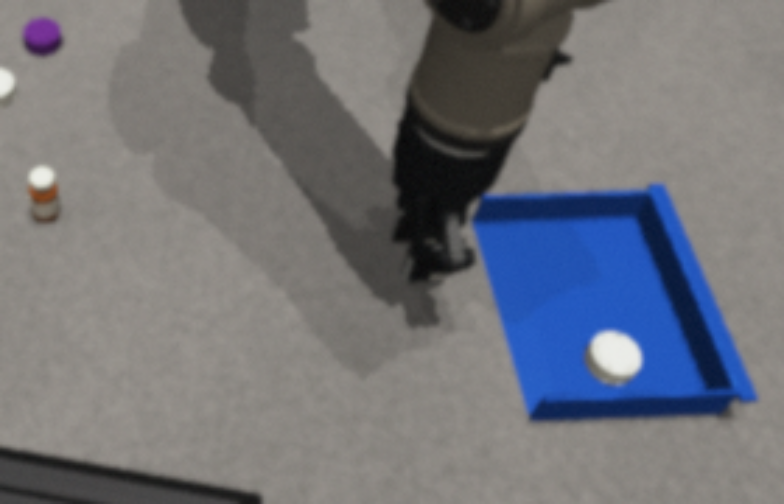

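The crop shows the fingers at (440,260), just outside the open side, with cap B hidden ahead of them. Cap C is inside the tray at (613,357). I'll shift slightly and push in.

Call:
{"method": "servo_tool", "body": {"motion": [0.6,0.4,0,0,0,0,0.65,0.6,0.4,0,0,0,0,0.65,0.8,0,0,0,0,0,0.65,0.8,0,0,0,0,0,0.65,0.8,0,0,0,0,0,0.65]}}

```text
t: 15.55
eef_pos: [0.5745, 0.2345, 0.077]
tool_rot: [0.0, 0.614, 0.79, -0.0]
contact_force: [0.8, -1.4, 1.3]
gripper_width: 0.347
grasp_force: 1.1
```

Call:
{"method": "servo_tool", "body": {"motion": [0.8,0,0,0,0,0,0.65,0.6,0,0,0,0,0,0.65,0.3,0,0,0,0,0,0.65,-0.5,0,0,0,0,0,0.65,-1,0,0,0,0,0,0.65]}}

```text
t: 16.18
eef_pos: [0.5741, 0.2364, 0.0767]
tool_rot: [-0.0, 0.614, 0.79, -0.0]
contact_force: [-1.0, -1.0, -1.0]
gripper_width: 0.35
grasp_force: 0.0
```

Call:
{"method": "servo_tool", "body": {"motion": [-1,0,0,0,0,0,0.65,-1,0,0,0,0,0,0.65,-1,0,-0.5,0,0,0,0.65,-1,0,-1,0,0,0,0.65,-1,0,-1,0,0,0,0.65]}}

```text
t: 16.8
eef_pos: [0.5989, 0.1381, 0.1273]
tool_rot: [-0.0, 0.614, 0.789, -0.0]
contact_force: [1.1, 0.1, 0.1]
gripper_width: 0.353
grasp_force: 0.0
```

```bash
python3 -c "
from h import *
st()
for cam in ['scene','top']:
  for r in caps(bot.read_camera(cam),cam): 
    if T(r[2])[1]>-.6 and r[2][0]>.4: print(cam,*r,T(r[2]))"
```

```text
t 16.8 p [0.5989 0.1381 0.1273] tray [-0.0425 -0.1541] yaw 104.2 zax [-0. -0. -1.] F [1.1 0.1 0.1] w 0.3525910478183716 q [-0.05  0.62 -0.38  1.81  0.31  0.77 -0.34]
scene [237.5 188.8] 142 [ 0.4612 -0.2166] [-0.2635 -0.4639]
scene [254.4 222.5] 65 [ 0.5572 -0.1494] [-0.1539 -0.4225]
scene [202.5 238.2] 68 [ 0.6228 -0.2567] [-0.1169 -0.5427]
scene [444.5 251.3] 177 [0.5586 0.2857] [-0.0451 -0.0012]
scene [459.6 286.1] 214 [0.6409 0.3102] [0.0407 0.0022]
top [321.1 159.2] 53 [ 0.6548 -0.246 ] [-0.0832 -0.5402]
top [101.5 166.4] 148 [0.6429 0.3094] [0.0424 0.0009]
top [280. 185.] 55 [ 0.5899 -0.1413] [-0.1202 -0.4227]
top [110.4 198.1] 148 [0.5615 0.2847] [-0.0425 -0.0029]
top [310.7 234.4] 162 [ 0.4648 -0.2159] [-0.2599 -0.4641]
```

Caps B and C both lie inside the tray. Next is cap A.

Call:
{"method": "servo_tool", "body": {"motion": [-0.93,-0.56,-0.3,0,0,0,0.65,-0.93,-0.56,-0.3,0,0,0,0.65,-0.93,-0.56,-0.3,0,0,0,0.65,-0.93,-0.56,0,0,0,0,0.65,-0.93,-0.56,0,0,0,0,0.65]}}

```text
t: 17.52
eef_pos: [0.5664, 0.0349, 0.1446]
tool_rot: [-0.0, 0.614, 0.789, -0.0]
contact_force: [-0.8, -0.4, -0.9]
gripper_width: 0.345
grasp_force: 0.0
```

Call:
{"method": "servo_tool", "body": {"motion": [-0.93,-0.56,0,0,0,0,0.65,-0.93,-0.56,0,0,0,0,0.65,-0.93,-0.56,0,0,0,0,0.65,-0.93,-0.56,0,0,0,0,0.65,-0.93,-0.56,0,0,0,0,0.65]}}

```text
t: 18.15
eef_pos: [0.5354, -0.0687, 0.1448]
tool_rot: [-0.0, 0.614, 0.789, -0.0]
contact_force: [0.9, -0.4, 0.3]
gripper_width: 0.35
grasp_force: 0.0
```

Call:
{"method": "servo_tool", "body": {"motion": [-0.93,-0.56,0,0,0,0,0.65,-0.93,-0.56,0,0,0,0,0.65,-0.93,-0.56,0,0,0,0,0.65,-0.93,-0.56,0,0,0,0,0.65,-0.93,-0.56,0,0,0,0,0.65]}}

```text
t: 18.77
eef_pos: [0.5039, -0.1725, 0.1449]
tool_rot: [-0.0, 0.614, 0.789, 0.0]
contact_force: [0.3, -0.1, -0.2]
gripper_width: 0.349
grasp_force: 0.0
```

Call:
{"method": "servo_tool", "body": {"motion": [-0.93,-0.56,0,0,0,0,0.65,-0.93,-0.56,0,0,0,0,0.65,-0.93,-0.56,0,0,0,0,0.65,-0.93,-0.56,0,0,0,0,0.65,-0.93,-0.56,0,0,0,0,0.65]}}

```text
t: 19.4
eef_pos: [0.4724, -0.2764, 0.1448]
tool_rot: [-0.0, 0.614, 0.789, 0.0]
contact_force: [-0.1, 0.5, -0.4]
gripper_width: 0.349
grasp_force: 0.0
```

Call:
{"method": "servo_tool", "body": {"motion": [0,0,0,0,0,0,0.65]}}

```text
t: 19.52
eef_pos: [0.4719, -0.2773, 0.1447]
tool_rot: [-0.0, 0.615, 0.788, -0.0]
contact_force: [0.0, -0.6, 0.0]
gripper_width: 0.353
grasp_force: 0.0
```

```bash
python3 -c "
from h import *
st()"
```

```text
t 19.52 p [ 0.4719 -0.2773  0.1447] tray [-0.2681 -0.5254] yaw 104.1 zax [-0.001 -0.001 -1.   ] F [ 0.  -0.6  0. ] w 0.3526100013492066 q [ 0.7   0.5  -0.36  1.97  0.26  0.71  0.43]
```

Call:
{"method": "servo_tool", "body": {"motion": [0,0.1,1,0,0,0,0.65,0,0,1,0,0,0,0.65,0,0,1,0,0,0,0.65,0.1,0,0.35,0,0,0,0.65,0.7,0,0,0,0,0,0.65]}}

```text
t: 20.15
eef_pos: [0.4711, -0.2584, 0.0772]
tool_rot: [-0.0, 0.614, 0.789, 0.0]
contact_force: [0.2, 0.3, 0.1]
gripper_width: 0.351
grasp_force: 0.0
```

Call:
{"method": "servo_tool", "body": {"motion": [0.8,0,0,0,0,0,0.65,0.8,0,0,0,0,0,0.65,0.8,0,0,0,0,0,0.65,0.8,0.3,0,0,0,0,0.65,0.8,0.5,0,0,0,0,0.65]}}

```text
t: 20.78
eef_pos: [0.467, -0.1767, 0.0781]
tool_rot: [0.0, 0.614, 0.789, -0.0]
contact_force: [0.5, -0.1, -0.0]
gripper_width: 0.352
grasp_force: 0.2
```

Call:
{"method": "servo_tool", "body": {"motion": [0.8,0.6,0,0,0,0,0.65,0.8,0.6,0,0,0,0,0.65,0.8,0.6,0,0,0,0,0.65,0.8,0.6,0,0,0,0,0.65,0.8,0.6,0,0,0,0,0.65]}}

```text
t: 21.4
eef_pos: [0.5058, -0.084, 0.078]
tool_rot: [0.0, 0.614, 0.79, 0.0]
contact_force: [0.8, -0.7, 0.8]
gripper_width: 0.35
grasp_force: 0.3
```

Call:
{"method": "servo_tool", "body": {"motion": [0.8,0.6,0,0,0,0,0.65,0.8,0.6,0,0,0,0,0.65,0.8,0.6,0,0,0,0,0.65,0.8,0.6,0,0,0,0,0.65,0.8,0.6,0,0,0,0,0.65]}}

```text
t: 22.02
eef_pos: [0.5443, 0.0081, 0.0779]
tool_rot: [0.0, 0.614, 0.789, 0.0]
contact_force: [-0.4, -0.9, -0.2]
gripper_width: 0.347
grasp_force: 0.3
```

```bash
python3 -c "
from h import *
st()
snap('scene','scene6.png')
a=cv2.imread('pics/scene6.png')[140:340,200:520]
cv2.imwrite('pics/c6.png',cv2.resize(a,None,fx=2.4,fy=2.4))"
```

```text
t 22.02 p [0.5443 0.0081 0.0779] tray [-0.1275 -0.2666] yaw 104.3 zax [ 0. -0. -1.] F [-0.4 -0.9 -0.2] w 0.3467677062315562 q [ 0.11  0.6  -0.3   2.    0.31  0.58 -0.16]
```

View pics/c6.png

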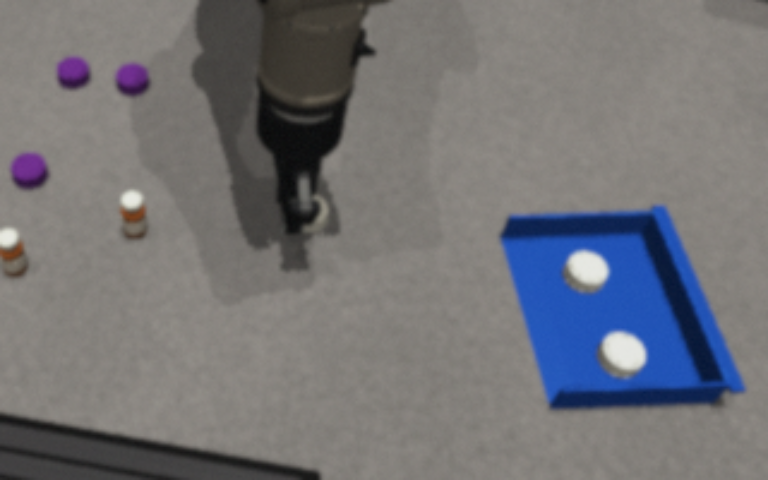

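The crop shows cap A cradled ahead of the fingers at (318,212). Both vials are standing, and two caps are in the tray at (586,270) and (623,353). I'll finish the push so that cap A stops just short of them.

Call:
{"method": "servo_tool", "body": {"motion": [0.8,0.63,0,0,0,0,0.65,0.8,0.63,0,0,0,0,0.65,0.8,0.63,0,0,0,0,0.65,0.8,0.63,0,0,0,0,0.65,0.8,0.63,0,0,0,0,0.65]}}

```text
t: 22.7
eef_pos: [0.5857, 0.1013, 0.0779]
tool_rot: [-0.0, 0.614, 0.789, 0.0]
contact_force: [0.4, -0.6, -0.1]
gripper_width: 0.354
grasp_force: 0.1
```

Call:
{"method": "servo_tool", "body": {"motion": [0.8,0.63,0,0,0,0,0.65,0.8,0.63,0,0,0,0,0.65,0.8,0.63,0,0,0,0,0.65,0.8,0.63,0,0,0,0,0.65,0.8,0.6,0,0,0,0,0.65]}}

```text
t: 23.32
eef_pos: [0.6265, 0.1941, 0.0779]
tool_rot: [0.0, 0.614, 0.789, 0.0]
contact_force: [0.1, 0.2, -0.4]
gripper_width: 0.35
grasp_force: 0.1
```

Call:
{"method": "servo_tool", "body": {"motion": [0.8,0,0,0,0,0,0.65,0.8,0,0,0,0,0,0.65,0.8,0,0,0,0,0,0.65,0.5,0,0,0,0,0,0.65,0.3,0,0,0,0,0,0.65]}}

```text
t: 23.95
eef_pos: [0.6099, 0.2555, 0.078]
tool_rot: [0.0, 0.614, 0.79, -0.0]
contact_force: [0.2, -1.4, 1.5]
gripper_width: 0.351
grasp_force: 1.0
```

Call:
{"method": "servo_tool", "body": {"motion": [-0.5,0,0,0,0,0,0.65,-1,0,0,0,0,0,0.65,-1,0,0,0,0,0,0.65,-1,0,-1,0,0,0,0.65,-1,0,-1,0,0,0,0.65]}}

```text
t: 24.58
eef_pos: [0.6328, 0.1643, 0.118]
tool_rot: [0.0, 0.615, 0.789, -0.001]
contact_force: [0.1, 0.1, 1.1]
gripper_width: 0.35
grasp_force: 0.0
```

Call:
{"method": "servo_tool", "body": {"motion": [-1,0,-1,0,0,0,0.65,-1,0,-1,0,0,0,0.65,0,0,-1,0,0,0,0.65,0,0,0,0,0,0,0.65]}}

```text
t: 25.08
eef_pos: [0.6431, 0.1291, 0.1798]
tool_rot: [0.001, 0.614, 0.789, 0.001]
contact_force: [-0.0, 0.5, -0.2]
gripper_width: 0.349
grasp_force: 0.0
```

```bash
python3 -c "
from h import *
st()
for cam in ['scene','top']:
  snap(cam,cam+'7.png')
  for r in caps(bot.read_camera(cam),cam): 
    if T(r[2])[1]>-.6 and r[2][0]>.4: print(cam,*r,T(r[2]))
a=cv2.imread('pics/scene7.png')
cv2.imwrite('pics/c7.png',cv2.resize(a[150:330,60:520],None,fx=1.7,fy=1.7))"
```

```text
t 25.07 p [0.6431 0.1291 0.1798] tray [-0.0019 -0.1738] yaw 104.2 zax [ 0.003  0.001 -1.   ] F [-0.   0.5 -0.2] w 0.3488911998509945 q [-0.06  0.6  -0.33  1.69  0.24  0.89 -0.24]
scene [254.4 222.4] 66 [ 0.5571 -0.1495] [-0.154  -0.4225]
scene [202.5 238.2] 69 [ 0.6226 -0.2568] [-0.1171 -0.5427]
scene [444.5 251.3] 179 [0.5588 0.2857] [-0.0449 -0.0012]
scene [440.3 267.2] 200 [0.6019 0.2739] [-0.006  -0.0233]
scene [459.6 286. ] 215 [0.6408 0.3102] [0.0406 0.0022]
top [150.  115.8] 29 [0.7731 0.1888] [ 0.1388 -0.1481]
top [108.7 137.8] 27 [0.7168 0.2931] [ 0.11   -0.0331]
top [321.2 159.2] 52 [ 0.6548 -0.2462] [-0.0833 -0.5404]
top [101.5 166.4] 148 [0.6429 0.3094] [0.0424 0.0009]
top [115.4 181. ] 143 [0.605  0.2733] [-0.0032 -0.0247]
top [280.  184.9] 54 [ 0.5901 -0.1413] [-0.12   -0.4227]
top [110.5 198.2] 149 [0.5615 0.2847] [-0.0425 -0.0029]
```

View pics/c7.png

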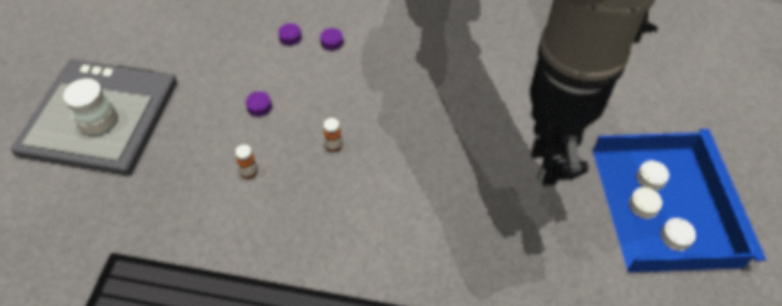

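All three white caps are in the tray: (653,174), (646,202) and (679,233). Cap A's rear edge is about 28 mm inside the open edge. The vials at (332,133) and (246,160) and the jar at (90,108) are standing where they were, and the gripper is clear.

```bash
python3 -c "
from station import bot
print(bot.hand_in())"
```

```text
the job is handed in; nothing more can be done
None
```

All three white caps were slid into the blue tray and lie wholly inside it, both vials and the jar are still standing in place, and the job is handed in at about 25 s.

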